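# Lay a rolling pin in the painting cradle and chock the pair

## Robot

A 6-joint arm with a two-finger parallel gripper is mounted at the origin on the work surface. World frame = base frame: x ahead of the robot, y to its left, z up, the work surface at z = 0. Lengths are in m, angles in rad, forces in N, time in s.
With the tool pointing down it reaches from about 0.35 to 0.775 m from the base axis. Payload 7.3 kg.
Tool frame: the origin (TCP) lies between the finger pads; the fingertips stand 11 mm ahead of it and the grasp point (between the pads) lies 8 mm behind it; z points along the fingers, y is the line along which they close (so a half turn about z gives the same grasp; the last joint's range is limited). The gripper opens to 92 mm and grips with 3 to 60 N. Pads are 19 mm wide; open, the fingers measure 130 mm over their backs; the gripper's body (75 mm by 190 mm) begins 47 mm behind the grasp point.
Start: joints at [-1.291, 0.342, 1.524, -0, 1.275, -0.146], TCP at [0.217, -0.478, 0.238] pointing down, gripper open.
Joint ranges: [-2.53, 2.53], [-0.77, 2.02], [0.04, 2.7], [-1, 4.14], [0.28, 2.66], [-3.11, 3.11]. Speed limits (rad/s): [2.57, 2.57, 3.14, 3.14, 3.14, 3.14].

## Interface

Orientations are given as a unit quaternion [w, x, y, z].
In Python, from rig import ctrl gives the robot as it stands. Calls block until the motion is done:
- ctrl.goto(position, orientation): joint-space move of the TCP to a pose.
- ctrl.move_straight(position, vel=0.15, frame=None, stop_force=None): straight line of the TCP; frame=None keeps the orientation; vel is the mean speed in m/s. With stop_force (N) it stops when the force on the tool has changed by that much, and returns True; else False.
- ctrl.move_joints(angles): joint-space move.
- ctrl.command_gripper(opening, force=None): opening from 0.0 (shut) to 1.0 (fully open); force is the grip in N (None keeps the last); returns when the fingers have stopped.
- ctrl.dwell(seconds).
- ctrl.inverse_kinematics(position, orientation): joint angles nearest the present ones, or None.
- ctrl.camera(name): name is "scene" or "top" or "wrist"; returns (picture, depth): 480x640x3 uint8, red, green, blue; 480x640 float32, m along the optical axis (not along the pixel's ray), 0 where there is no reading.
- ctrl.calibration(name): a dict with "fx", "fy", "cx", "cy" (pixels), "R" (3x3) and "t" (3): a world point X has camera coordinates R X + t. Camera axes: x right, y down, z forward; pixel columns grow to the right and rows downward; lengths in m; the calibration is good to about 2 mm. A picture is of the moment at which its call begins: read the wrist's pose just before it. calibration takes no time and is no camera call; for the wrist camera it gives the pose at the moment of the call.
A pose or a line that the arm cannot do raises ctrl.MotionError and nothing moves.
- ctrl.hand_in(): hands the job in; it is judged then, once.
Trained networks look in the newest picture that a camera, given by its name, has taken for a name from the list of things; names that differ only in an ending like _2 or _b are one class to them, and where a whole thing is asked for, a point or a joint stands for the part that bears it (a point fixed in the world has none). Each returns a list of dicts, best first, with "conf" (0 to 1); they miss things now and then, are a little off and sometimes report something else, mostly with a low value. They report only what shows in the picture. A call takes as long as a camera call.
- ctrl.recognise(name, camera): "rect" ([left, top, right, bottom] in pixels, round what is visible of it).
- ctrl.cut_out(name, camera): "region" (480x640 bool, what is visible of it) and "rect" ([left, top, right, bottom] in pixels, round what is visible of it).
Readings, each from a call of its own:
- ctrl.get_t(): time.
- ctrl.get_qpos(): joint angles.
- ctrl.get_qvel(): joint speeds.
- ctrl.get_joint_efforts(): joint torques, N m.
- ctrl.get_eef_pos(): TCP position.
- ctrl.get_orientation(): TCP orientation.
- ctrl.get_contact_force(): force on the tool from outside, world axes, zero at the start.
- ctrl.get_wrist_torque(): the same for the moment, N m.
- ctrl.get_grip_width(): opening from 0.0 (shut) to 1.0 (fully open).
- ctrl.get_finger_force(): force on a finger pad.
Only numpy, scipy, OpenCV 4.12 (cv2) and the standard library are available. Lean on these libraries where they do the work, as an engineer would, in place of code of your own. Each camera call takes 0.05 s, during which the arm holds its last target. There are 200 camera calls.

## Task

Gently lay the loose wooden rolling pin in the empty pair of V notches of the painting cradle, parallel to the pin already there and about centred lengthwise on the two rails. Then gently set the wedge-shaped chock, narrow side down and its grip up, in the gap between the two pins, about the middle of their length, so that it rests on both and neither can roll while it is painted. Leave the first pin in its notches and do not disturb the mug, the paint jar or the spray can.

Things in the scene. Friction and masses are not known exactly. Their poses are not given: they have to be found in the camera images.
- cradle: Fixed wooden cradle, at any yaw: base board 120 x 190 x 10 mm; 16 mm thick rails at x = -45 and +45 mm, each with 90-degree V notches at y = +46 (first pin) and y = -46 mm (empty), 39 mm wide, bottom 29 mm, lips 48 mm above the table. Origin: centre of its underside, on the table; x: lengthwise direction of pins in the notches; z up. The axis of a pin in the notches is 60 mm above the table.
- pin_laid: The first rolling pin, plain light wood, lying in the cradle's notches at y = +46 mm: round body 44 mm in diameter and 150 mm long, with a short knob 24 mm in diameter on a neck at each end, 200 mm overall. Origin: middle of the pin, on its axis; x runs along the axis. About 0.17 kg.
- pin_loose: The loose rolling pin, same as the first, lying on the table (axis 22 mm above it) and free to roll: body 44 mm in diameter and 150 mm long, 200 mm overall with the end knobs. Origin: middle of the pin, on its axis; x runs along the axis. About 0.17 kg.
- chock: Brown wood chock, 60 mm long (x), 63 mm tall, standing on the table: keystone wedge, underside 31 mm wide (y), flanks leaning out 40 degrees from vertical to 66 mm wide at 21 mm height, flat top at 29 mm; on it a grip block 50 (x) x 24 (y) x 34 mm tall. Origin: centre of the underside; z up. Resting on both pins its underside is 58 mm above the table. About 0.11 kg.
- mug: White mug, 76 mm wide and 88 mm tall with a handle, a bystander. Origin: centre of its underside.
- paint_jar: Squat paint jar with a black cap, 68 mm wide and 80 mm tall, a bystander. Origin: centre of its underside.
- spray_can: Dark spray can with a white cap, 60 mm wide and 183 mm tall, a bystander. Origin: centre of its underside.

How it is judged:
By the outcome, as a careful person would: the job done as asked, in the order asked, and still so for the second after the job is handed in, with the robot touching nothing.
It also fails if it takes over 58 s, if anything falls off the work surface, if the arm or the gripper's body presses on something with over 40 N, if the wrist force passes 120 N, or if a joint passes its speed limit or range.

## Working session

There is one attempt and no reset: what is moved stays moved. The work goes in short steps, each a Python script; the robot and the scene stay as the last script left them, time stands still between calls to the robot, and variables do not carry over. Pictures are saved under pics/ and viewed, at most 10 in all, crops included, and the job is handed in when it is done.

```bash
mkdir -p pics; ls; cat > h.py <<'E'
import numpy as np, cv2
from rig import ctrl
def cloud(cam, d, mask):
    c=ctrl.calibration(cam); v,u=np.nonzero(mask&(d>0)); z=d[v,u]
    P=np.stack([(u-c["cx"])/c["fx"]*z,(v-c["cy"])/c["fy"]*z,z],1)
    return (P-np.array(c["t"]))@np.array(c["R"])
def down(yaw): # tool z down, tool y axis along world direction yaw
    from scipy.spatial.transform import Rotation as R
    y=np.array([np.cos(yaw),np.sin(yaw),0]); z=np.array([0,0,-1.]); x=np.cross(y,z)
    q=R.from_matrix(np.stack([x,y,z],1)).as_quat(); return [q[3],q[0],q[1],q[2]]
def save(n,im): cv2.imwrite(f"pics/{n}.png",im[:,:,::-1])
E
python3 - <<'E'
from h import *
np.set_printoptions(precision=3,suppress=True)
for cam in ["top","scene"]:
    im,d=ctrl.camera(cam); save(cam+"0",im)
    for n in ["cradle","pin_laid","pin_loose","chock","mug","paint_jar","spray_can"]:
        for r in ctrl.cut_out(n,cam)[:3]:
            P=cloud(cam,d,r["region"]); 
            if len(P)<20: continue
            m=np.median(P,0); hi=P[P[:,2]>np.percentile(P[:,2],30)]
            rr=cv2.minAreaRect((hi[:,:2]*1000).astype(np.float32))
            print(cam,n,round(r["conf"],2),r["rect"],m,P[:,2].max(),rr)
print(ctrl.get_t())
E
```

```text
pics
rig.py
top cradle 0.65 [194.1, 233.6, 295.6, 336.6] [0.533 0.235 0.012] 0.07121130203683065 ((550.08154296875, 220.3177490234375), (119.86308288574219, 190.76673889160156), 47.496910095214844)
top pin_laid 0.83 [218.0, 228.6, 298.1, 297.3] [0.581 0.187 0.078] 0.0862410977973605 ((576.780517578125, 181.14797973632812), (171.00958251953125, 36.420494079589844), 49.81781005859375)
top pin_loose 0.78 [448.9, 240.9, 496.8, 334.3] [ 0.527 -0.238  0.04 ] 0.0481450404580786 ((525.12060546875, -239.95883178710938), (39.445465087890625, 183.077392578125), 62.6288948059082)
top chock 0.91 [376.1, 280.1, 416.5, 319.9] [ 0.504 -0.085  0.031] 0.06725103550479522 ((505.6928405761719, -88.15647888183594), (63.101478576660156, 59.59149932861328), 47.312076568603516)
top mug 0.91 [362.3, 142.1, 419.9, 190.8] [ 0.789 -0.07   0.045] 0.09181479097106246 ((785.8898315429688, -76.08040618896484), (74.59796905517578, 100.47770690917969), 18.20402717590332)
top paint_jar 0.68 [459.3, 182.4, 500.8, 225.8] [ 0.697 -0.258  0.078] 0.08420237242913485 ((702.3787231445312, -266.5869140625), (58.64403533935547
[... 1065 characters left out ...]
6660507166827119 ((507.4752197265625, -91.27687072753906), (66.59821319580078, 60.381797790527344), 48.688438415527344)
scene mug 0.87 [262.1, 327.0, 327.5, 382.3] [ 0.776 -0.067  0.04 ] 0.09088558978680002 ((789.3357543945312, -79.13349151611328), (74.53597259521484, 100.43810272216797), 18.478910446166992)
scene paint_jar 0.92 [156.5, 358.9, 203.4, 406.4] [ 0.718 -0.268  0.078] 0.08367240599077404 ((707.2605590820312, -269.0859069824219), (59.31741714477539, 59.864566802978516), 64.72007751464844)
scene spray_can 0.66 [421.7, 112.8, 462.1, 186.8] [0.607 0.419 0.117] 0.18626817831167908 ((597.4278564453125, 434.53106689453125), (59.87318420410156, 53.582027435302734), 43.85098648071289)
0.8
```

```bash
python3 -c "
import cv2,numpy as np
a=cv2.imread('pics/top0.png')[120:360,60:540];cv2.imwrite('pics/top0c.png',cv2.resize(a,(800,400)))"
```

```text
(no output)
```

View pics/top0c.png

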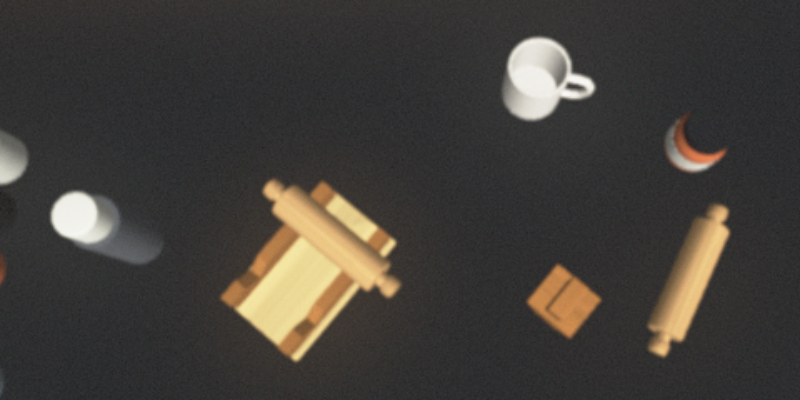

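View pics/scene0.png

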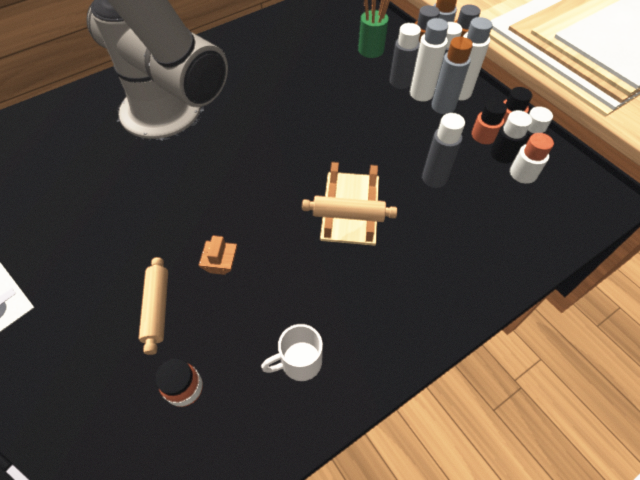

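The top view shows the cradle at about (300,270) in the crop, with the first pin in its upper-right notches. The chock is at (563,300), the loose pin at (688,280), and the jar and mug are clear of both. Next I'll refine the poses with model fits to the depth, from the wrist camera as well as the fixed ones.

```bash
cat >> h.py <<'E'
from scipy.optimize import least_squares
def cyl(p,L,r):
    a=np.abs(p[:,0])-L; b=np.hypot(p[:,1],p[:,2])-r
    return np.minimum(np.maximum(a,b),0)+np.hypot(np.maximum(a,0),np.maximum(b,0))
def box(p,c,s):
    q=np.abs(p-np.array(c))-np.array(s)/2
    return np.minimum(q.max(1),0)+np.linalg.norm(np.maximum(q,0),axis=1)
def sd_pin(p): return np.minimum(cyl(p,.075,.022),cyl(p,.1,.012))
def sd_chock(p): # grip, and upper slab
    return np.minimum(box(p,[0,0,.046],[.05,.024,.034]),box(p,[0,0,.025],[.06,.066,.008]))
def sd_cradle(p):
    d=box(p,[0,0,.005],[.12,.19,.01])
    for x in(-.045,.045):
        r=box(p,[x,0,.024],[.016,.19,.048])
        for y in(-.046,.046): # carve the 90 deg V
            r=np.maximum(r,(np.abs(p[:,1]-y)-(p[:,2]-.029))/np.sqrt(2)) if 0 else np.maximum(r,-(np.abs(p[:,1]-y)-(p[:,2]-.029))/-np.sqrt(2)*-1)
        d=np.minimum(d,r)
    return d
def fit(P,sd,x0,z0):
    # x0=(x,y,yaw); returns x,y,yaw,dz, rms
    P=P[::max(1,len(P)//3000)]
    def f(v):
        q=P-[v[0],v[1],z0+v[3]]; c,s=np.cos(v[2]),np.sin(v[2])
        return sd(np.stack([c*q[:,0]+s*q[:,1],-s*q[:,0]+c*q[:,1],q[:,2]],1))
    r=least_squares(f,list(x0)+[0],loss="soft_l1",f_scale=.002,x_scale=[.01,.01,.1,.01])
    return np.r_[r.x,np.median(np.abs(f(r.x)))]
Z={"pin_loose":.022,"pin_laid":.060,"chock":0,"cradle":0}
SD={"pin_loose":sd_pin,"pin_laid":sd_pin,"chock":sd_chock,"cradle":sd_cradle}
def look(cam,n,x0s,d):
    out=[]
    for r in ctrl.cut_out(n,cam)[:1]:
        m=cv2.erode(r["region"].astype(np.uint8),np.ones((3,3)))>0
        P=cloud(cam,d,m); P=P[P[:,2]>(.004 if n!="chock" else .025)]
        if len(P)<30: print(cam,n,"few"); continue
        fs=[fit(P,SD[n],x0,Z[n]) for x0 in x0s]; b=min(fs,key=lambda v:v[4]); out.append(b)
        print(cam,n,round(r["conf"],2),len(P),b[:2]*1000,"yaw",np.degrees(b[2]),"dz %.1f err %.1f"%(b[3]*1000,b[4]*1000))
    return out
G={"pin_loose":[(.529,-.243,np.radians(-27.4))],"pin_laid":[(.58,.183,np.radians(50))],
 "chock":[(.507,-.09,np.radians(a)) for a in(48,-42)],"cradle":[(.551,.22,np.radians(49-180))]}
E
# simple, correct carving: outside-notch condition is z-.029 <= |y-yn|
python3 - <<'E'
s=open('h.py').read()
import re
i=s.index("            r=np.maximum(r,(np.abs"); j=s.index("        d=np.minimum(d,r)")
s=s[:i]+"            r=np.maximum(r,(p[:,2]-.029-np.abs(p[:,1]-y))/np.sqrt(2))\n"+s[j:]
open('h.py','w').write(s)
E
cat > look.py <<'E'
from h import *
np.set_printoptions(precision=1,suppress=True)
for cam in ["top","scene"]:
    im,d=ctrl.camera(cam)
    for n in G: look(cam,n,G[n],d)
for n,p,yaw in [("pin_loose",(.50,-.23,.27),62.6),("chock",(.47,-.08,.27),49),("cradle",(.50,.20,.28),139)]:
    q0=ctrl.get_qpos()
    c=[]
    for k in(-180,0,180):
        o=down(np.radians(yaw+k)); j=ctrl.inverse_kinematics(p,o)
        if j is not None: c.append((abs(j[5]),yaw+k,o))
    c=min(c,key=lambda t:t[0]); print(n,c[:2]); ctrl.goto(p,c[2]); ctrl.dwell(.2)
    im,d=ctrl.camera("wrist"); save("w_"+n,im)
    for m in ([n] if n!="cradle" else ["cradle","pin_laid"]): look("wrist",m,G[m],d)
print(ctrl.get_t())
E
python3 look.py; python3 -c "
import cv2,numpy as np
cv2.imwrite('pics/w3.png',np.hstack([cv2.resize(cv2.imread(f'pics/w_{n}.png'),(266,200)) for n in('pin_loose','chock','cradle')]))"
```

```text
top pin_loose 0.97 1565 [ 530.6 -244.6] yaw -27.97618281998057 dz -0.2 err 0.9
top pin_laid 0.96 1582 [584.5 190.2] yaw 49.67054473128909 dz -0.1 err 0.9
top chock 0.64 819 [506.6 -89.2] yaw -41.364310449925746 dz 0.3 err 0.9
top cradle 0.71 3398 [551.7 223. ] yaw -130.4705776947329 dz 0.4 err 0.9
scene pin_loose 0.7 1761 [ 530.9 -246.4] yaw -27.929887705856622 dz -0.5 err 0.9
scene pin_laid 0.95 1405 [583.2 188.2] yaw 49.46245677038243 dz -0.9 err 1.0
scene chock 0.71 833 [506.5 -90.8] yaw -42.025961751846424 dz -0.2 err 0.8
scene cradle 0.83 2260 [550.2 222.2] yaw -130.4507431341848 dz -0.5 err 1.0
pin_loose (np.float64(1.4786107079476762), 242.6)
wrist pin_loose 0.88 8227 [ 529.5 -242.3] yaw -27.97245436901054 dz -0.2 err 0.4
chock (np.float64(1.1847505501625248), 49)
wrist chock 0.71 3969 [506.3 -86.7] yaw -41.42995002081127 dz 0.2 err 0.5
cradle (np.float64(0.9537398514792033), -41)
wrist cradle 0.67 17316 [551.9 224.8] yaw -130.4414172118178 dz 0.3 err 0.5
wrist pin_laid 0.75 9763 [584.4 192. ] yaw 49.616793592587086 dz -0.3 err 0.5
7.8083
```

View pics/w3.png

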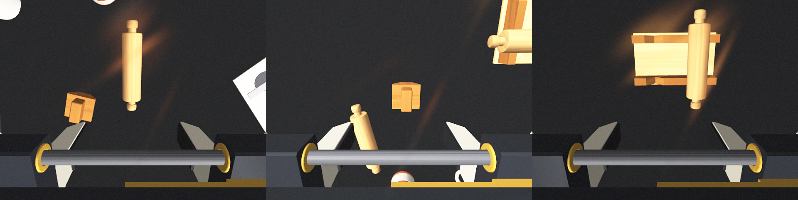

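The fits agree to within a few mm. The wrist pictures show the pin, chock and cradle all clear of each other. Now I'll pick and place the pin.

```bash
cat >> h.py <<'E'
def best(p,yawdeg):
    c=[]
    for k in(0,180):
        o=down(np.radians(yawdeg+k)); j=ctrl.inverse_kinematics(p,o)
        if j is not None: c.append((np.abs(np.array(j)-ctrl.get_qpos()).max()+(5 if abs(j[5])>2.6 else 0),k,o))
    return min(c,key=lambda t:t[0])[2]
E
cat > pick.py <<'E'
from h import *
np.set_printoptions(precision=3,suppress=True)
x,y=.5302,-.2438
o=best([x,y,.12],62.03); ctrl.goto([x,y,.12],o)
ctrl.move_straight([x,y,.017],vel=.1,stop_force=8) and print("contact")
ctrl.command_gripper(0.3,force=15); print("w",ctrl.get_grip_width()*92,ctrl.get_finger_force(),ctrl.get_t())
ctrl.move_straight([x,y,.22],vel=.15)
print("w",ctrl.get_grip_width()*92,ctrl.get_finger_force(),ctrl.get_contact_force())
X,Y=.5163,.2532
o=best([X,Y,.2],-40.45); ctrl.goto([X,Y,.18],o); ctrl.move_straight([X,Y,.11],vel=.12); ctrl.dwell(.2)
print(ctrl.get_t(),ctrl.get_eef_pos())
for cam in("wrist","top","scene"):
    im,d=ctrl.camera(cam); save("held_"+cam,im)
    Z["pin_loose"]=.115; look(cam,"pin_loose",[(X,Y,np.radians(49.55))],d)
    look(cam,"cradle",G["cradle"],d)
print(ctrl.get_t())
E
python3 pick.py; python3 -c "
import cv2,numpy as np
cv2.imwrite('pics/held.png',np.hstack([cv2.resize(cv2.imread(f'pics/held_{n}.png'),(400,300)) for n in('wrist','scene')]))"
```

```text
w 43.647501678236274 14.999861866235733 11.5333
w 43.889735529676194 14.999662935733795 [ 0.17   0.251 -3.229]
15.7833 [0.517 0.253 0.111]
wrist pin_loose 0.58 35316 [516.916 254.756] yaw 49.51698268355691 dz 0.4 err 0.3
wrist cradle 0.69 14458 [552.535 223.621] yaw -130.40269308588876 dz -0.2 err 0.4
top pin_loose 0.67 775 [517.668 253.646] yaw 49.28217915207544 dz 0.2 err 0.8
top cradle 0.89 1149 [554.433 220.491] yaw -130.55209136722436 dz 0.5 err 1.0
scene pin_loose 0.94 708 [516.256 251.904] yaw 49.7320051484876 dz -0.7 err 1.1
scene cradle 0.82 2207 [550.292 222.307] yaw -130.37426313445047 dz -0.5 err 1.0
16.2333
```

View pics/held.png

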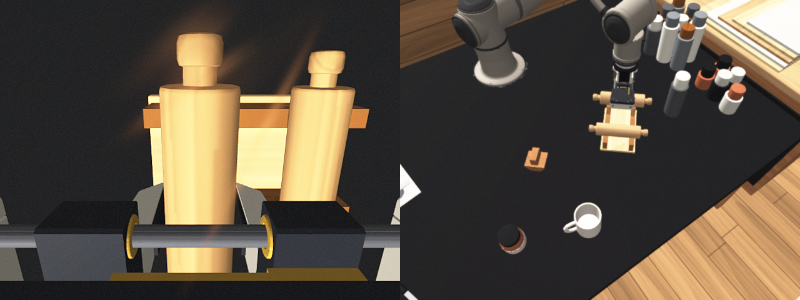

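The pin is held level over the empty notches, parallel to the first one and about 1 mm off target. I'll lower it gently, then fetch the chock.

```bash
cat > place.py <<'E'
from h import *
np.set_printoptions(precision=3,suppress=True)
X,Y=.5163,.2532
ctrl.move_straight([X,Y,.065],vel=.08)
s=ctrl.move_straight([X,Y,.052],vel=.015,stop_force=3)
z=ctrl.get_eef_pos(); print("stop",s,z,ctrl.get_contact_force(),ctrl.get_t())
ctrl.command_gripper(.60); ctrl.dwell(.2)
print("w",ctrl.get_grip_width()); ctrl.move_straight([X,Y,.20],vel=.12)
im,d=ctrl.camera("wrist"); Z["pin_loose"]=.06
look("wrist","pin_loose",[(X,Y,np.radians(49.55))],d); look("wrist","pin_laid",G["pin_laid"],d); look("wrist","cradle",G["cradle"],d)
# view again from the side
x,y=.5064,-.0885
o=best([x,y,.14],48.4); ctrl.goto([x,y,.16],o)
save("laid",ctrl.camera("scene")[0]); d=ctrl.camera("scene")[1]
look("scene","pin_loose",[(X,Y,np.radians(49.55))],d); look("scene","pin_laid",G["pin_laid"],d);look("scene","chock",G["chock"],d)
im,d=ctrl.camera("top"); save("laidt",im)
look("top","pin_loose",[(X,Y,np.radians(49.55))],d); look("top","pin_laid",G["pin_laid"],d);look("top","chock",G["chock"],d)
print(ctrl.get_t())
E
python3 place.py; python3 -c "
import cv2
cv2.imwrite('pics/laidc.png',cv2.resize(cv2.imread('pics/laid.png')[130:290,180:420],(720,480)))"
```

```text
stop True [0.516 0.253 0.055] [ 0.919 -0.157  3.36 ] 17.6
w 0.5981324385052078
wrist pin_loose 0.6 14105 [516.959 254.556] yaw 49.60348383749198 dz -0.3 err 0.4
wrist pin_laid 0.58 12717 [584.357 191.588] yaw 49.48696354763035 dz -0.1 err 0.4
wrist cradle 0.9 14958 [553.543 223.709] yaw -130.4005453039276 dz 0.6 err 0.4
scene pin_loose 0.95 1396 [516.62  251.762] yaw 49.825405033590066 dz -1.0 err 1.0
scene pin_laid 0.73 1360 [583.41  188.075] yaw 49.863574423783724 dz -0.9 err 1.0
scene chock 0.69 823 [506.398 -90.875] yaw -41.60232852713085 dz -0.2 err 0.7
top pin_loose 0.59 1675 [517.168 253.238] yaw 49.50250384896379 dz -0.1 err 0.9
top pin_laid 0.73 1638 [584.761 190.6  ] yaw 49.71060177618534 dz -0.1 err 0.9
top chock 0.67 342 [506.448 -89.235] yaw -41.13184051194465 dz 0.3 err 0.8
21.575
```

View pics/laidc.png

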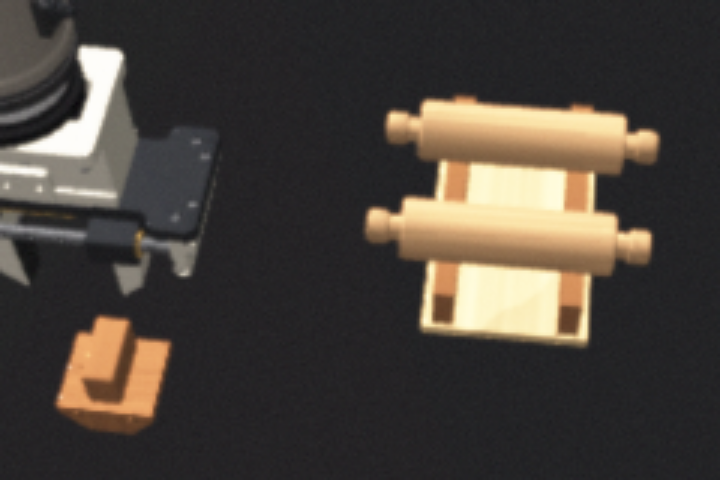

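Both pins are seated in their notches with their axes at 60 mm, parallel, and the first one hasn't moved. Next is the chock.

```bash
cat > chock.py <<'E'
from h import *
np.set_printoptions(precision=3,suppress=True)
x,y=.5064,-.0887
o=best([x,y,.12],48.6); ctrl.goto([x,y,.12],o); ctrl.command_gripper(.7)
ctrl.move_straight([x,y,.044],vel=.08,stop_force=6) and print("contact")
ctrl.command_gripper(0.1,force=15); print("w",ctrl.get_grip_width()*92,ctrl.get_finger_force(),ctrl.get_t())
ctrl.move_straight([x,y,.22],vel=.15)
X,Y=.5507,.2218
o=best([X,Y,.22],-40.4); ctrl.goto([X,Y,.22],o); ctrl.move_straight([X,Y,.135],vel=.12); ctrl.dwell(.2)
print("w",ctrl.get_grip_width()*92,ctrl.get_eef_pos(),ctrl.get_t())
for cam in("wrist","top","scene"):
    im,d=ctrl.camera(cam); save("hc_"+cam,im)
    Z["pin_loose"]=.06;Z["chock"]=.091
    look(cam,"chock",[(X,Y,np.radians(49.6))],d)
E
python3 chock.py; python3 -c "
import cv2,numpy as np
cv2.imwrite('pics/hc.png',np.hstack([cv2.resize(cv2.imread('pics/hc_wrist.png'),(400,300)),cv2.resize(cv2.imread('pics/hc_scene.png')[120:270,270:470],(400,300))]))"
```

```text
w 23.872983372795858 14.993634670972824 24.1
w 23.89206162005739 [0.551 0.222 0.136] 27.675
wrist chock 0.74 14493 [551.467 222.591] yaw 49.50940459280175 dz 0.4 err 0.4
top chock 0.43 78 [550.836 221.35 ] yaw 50.696015878292144 dz 0.7 err 0.8
scene chock 0.72 1256 [780.568 -72.363] yaw 133.67515423983636 dz -69.0 err 10.4
```

View pics/hc.png

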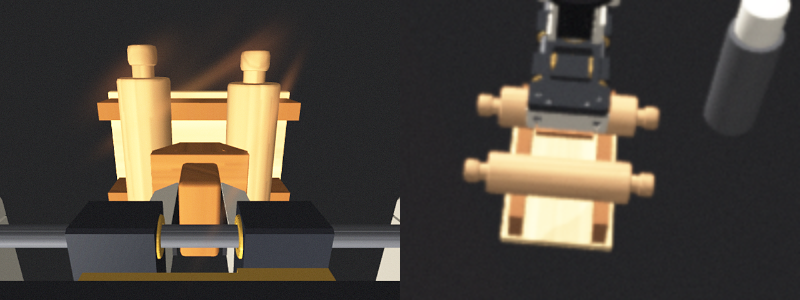

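The chock is held square over the gap between the pins. The scene network reported the mug as the chock, so I'm ignoring that one. Lowering it now.

```bash
cat > set.py <<'E'
from h import *
np.set_printoptions(precision=3,suppress=True)
X,Y=.5507,.2218
ctrl.move_straight([X,Y,.111],vel=.06)
s=ctrl.move_straight([X,Y,.099],vel=.012,stop_force=3)
print("stop",s,ctrl.get_eef_pos(),ctrl.get_contact_force(),ctrl.get_t())
ctrl.command_gripper(.45); ctrl.dwell(.3)
ctrl.move_straight([X,Y,.25],vel=.12); ctrl.dwell(.2)
im,d=ctrl.camera("wrist"); save("fin_w",im); Z["pin_loose"]=.06;Z["chock"]=.058
for n,x0 in(("chock",(X,Y,np.radians(49.6))),("pin_loose",(.5168,.2535,.865)),("pin_laid",G["pin_laid"][0])): look("wrist",n,[x0],d)
ctrl.goto([.45,-.02,.3],ctrl.get_orientation())
im,d=ctrl.camera("scene"); save("fin_s",im)
for n,x0 in(("chock",(X,Y,np.radians(49.6))),("pin_loose",(.5168,.2535,.865)),("pin_laid",G["pin_laid"][0])): look("scene",n,[x0],d)
print(ctrl.get_t())
E
python3 set.py; python3 -c "
import cv2,numpy as np
cv2.imwrite('pics/fin.png',np.hstack([cv2.resize(cv2.imread('pics/fin_w.png'),(400,300)),cv2.resize(cv2.imread('pics/fin_s.png')[120:270,270:470],(400,300))]))"
```

```text
stop True [0.55  0.222 0.102] [-0.558  1.511  3.332] 29.25
wrist chock 0.81 6606 [550.762 223.137] yaw 49.5641880627623 dz 0.3 err 0.5
wrist pin_loose 0.71 8868 [516.865 254.331] yaw 49.57674217492136 dz 0.1 err 0.4
scene chock 0.58 706 [550.184 219.875] yaw 50.3905754158211 dz -0.7 err 0.8
scene pin_loose 0.88 909 [516.762 251.775] yaw 49.61662978547456 dz -1.0 err 1.1
scene pin_laid 0.8 1523 [583.149 187.961] yaw 49.79029554401263 dz -0.9 err 1.0
33.1167
```

View pics/fin.png

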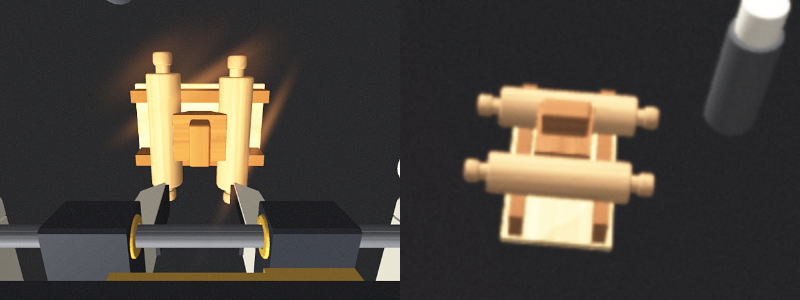

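The chock sits level between the two pins with its underside at 58 mm, and both pins are in their notches. Handing in.

```bash
python3 -c "
from rig import ctrl
print(ctrl.hand_in())"
```

```text
the job is handed in; nothing more can be done
None
```

The job is handed in at about 33 s: the loose pin lies in the empty notches parallel to the first, the chock rests on both pins at mid-length, and the first pin, mug, jar and can were left alone.

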